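# Load the bottle mixer and set its speed slider

### The arm

A 6-joint arm with a two-finger parallel gripper is mounted at the origin on a cart in front of the work surface, level with it; the furniture and walls round the work are solid. World frame = base frame: x ahead of the robot, y to its left, z up, the work surface at z = 0. Lengths are in m, angles in rad, forces in N, time in s.
With the tool pointing down it reaches from about 0.35 to 0.925 m from the base axis. Payload 6.4 kg.
Tool frame: the origin (TCP) lies at the very end of the fingers, on their centre line; the grasp point (between the pads) lies 19 mm behind it; z points along the fingers, y is the direction in which the jaws open and shut (so a half turn about z gives the same grasp; the last joint's range is limited). The gripper opens to 85 mm and grips with 20 to 120 N. Pads are 22 mm wide; open, the fingers measure 114 mm over their backs; the gripper's body (76 mm by 85 mm) begins 54 mm behind the grasp point. The pads swing forward as they close: fully open they stand 13 mm farther back than shut.
Start: joints at [-1.39, 0.245, 1.558, -0, 1.339, -0.174], TCP at [0.226, -0.61, 0.231] pointing down, gripper open.
Joint ranges: [-3.13, 3.13], [-1.02, 2.26], [0.13, 2.54], [-0.95, 4.09], [0.21, 2.88], [-2.74, 2.74]. Speed limits (rad/s): [2.57, 2.57, 3.14, 3.14, 3.14, 3.14].

### API

Orientations are given as [roll, pitch, yaw] about the fixed x, y, z axes, in that order (R = Rz(yaw) Ry(pitch) Rx(roll)).
In Python, from rig import ctrl gives the robot as it stands. The module is installed in compiled form; this text tells all that it offers.
- The arm moves only by the shell command python3 -m crank 'ROWS' [OPENING] [FORCE]. ROWS is JSON, a list that holds one entry, the list of rows, each a list of 6 numbers: the shift along the tool's x, y, z in m, then the turn, a rotation vector about the tool's x, y, z in degrees. A call has exactly 8 rows; each row shifts and turns the commanded pose from where the row before left it, along the tool's axes as they then stand; what a row does not reach is not made up. A row lasts 1/12 s, in which the tool goes at most 41.7 mm and 7.16 degrees, less where a joint would pass 70% of its speed; a pose out of reach is approached as far as the arm can. A call with a gripper value outside its range is refused whole. OPENING is the closure in counts, from 0 (fully open) to 255 (shut), set as the call begins (- or left out, the last holds). The fingers move at their own pace and stop on an object; FORCE is the grip in N (left out, the last holds). Time passes only in rows, so rows that do not move let the fingers close, or fill a call up. It gives the time, the measured TCP pose, the force and the opening at its end, in the units of the state.
- ctrl.sense(): the state, without advancing time (a new reading comes with each control period).
- ctrl.snapshot(name): name is "side" or "top"; returns a dict with "img" (420x560x3 uint8, red, green, blue), "z_map" (420x560 float32, m along the optical axis (not along the pixel's ray), 0 where there is no reading), "K" (3x3 intrinsics, pixels), "k1" (the pictures are not rectified: a ray, as slopes to the right and down, at radius r is drawn at 1 + k1 r^2 times it, then the intrinsics apply), "T" (4x4, takes a point from camera to world coordinates). Camera axes: x right, y down, z forward; pixel columns grow to the right and rows downward; lengths in m; the calibration is good to about 2 mm. A picture is of the moment at which its call begins.
- ctrl.finish_job(): hands the job in, once; it reports no verdict.
The state is a dict: "t": time; "joint_positions": joint angles; "joint_velocities": joint speeds; "joint_torque": joint torques, N m; "tcp_pos": TCP position; "orientation": TCP orientation; "contact_force": force on the tool from outside, world axes, zero at the start; "moment": the same for the moment, N m; "grip_width": finger opening in m.
Only numpy, scipy, OpenCV 4.12 (cv2) and the standard library are available. Lean on these libraries where they do the work, as an engineer would, in place of code of your own. Each camera call takes 0.05 s, during which the arm holds its last target. There are 200 camera calls.

### The job

Stand the red-labelled and the blue-labelled dropper bottle upright in the two empty cells of the mixer's blue carriage, one in each, setting them down rather than dropping them. Only when both are in and released, slide the mixer's black speed slider along its slot until its white line is in line with the point of the red set clip. Leave the clip, the two bottles already loaded and the other things on the worktop where they are.

Things in the scene. Friction and masses are not known exactly. Their poses are not given: they have to be found in the camera images.
- mixer: white bench mixer, fixed, 200 (x) x 290 (y) x 36 mm high; slider panel on its front half, blue carriage with four cells on its rear half. Origin: centre of underside; x from panel to carriage, y along slot and cells, z up. Cells at x = 50, y = -90, -30, 30, 90 mm, 56 mm square inside, walls 4 mm, floor at z = 46, rim at z = 80 mm. Two hold plain bottles, two are empty with a green pad (varies).
- pad_a: green disc, 44 mm diameter, 2 mm thick, fixed in the middle of the floor of one empty cell. Origin: centre of its underside (on the cell floor), so a bottle stands 2 mm above it.
- pad_b: green disc, the same as pad_a, in the other empty cell.
- red_bottle: amber glass dropper bottle with black screw cap and rubber teat, with a label with a red band. 104 mm tall: glass body 39 mm diameter up to 66 mm with a shoulder above, cap 21 mm diameter from 71 to 83 mm, teat 16 mm diameter above that. Origin: centre of its underside; z up. Starts loose on the worktop; must go into an empty cell (either one).
- blue_bottle: amber glass dropper bottle with black screw cap and rubber teat, with a label with a blue band. 104 mm tall: glass body 39 mm diameter up to 66 mm with a shoulder above, cap 21 mm diameter from 71 to 83 mm, teat 16 mm diameter above that. Origin: centre of its underside; z up. Starts loose on the worktop; must go into the other empty cell.
- plain_bottle_a: amber glass dropper bottle with black screw cap and rubber teat, without a label. 104 mm tall: glass body 39 mm diameter up to 66 mm with a shoulder above, cap 21 mm diameter from 71 to 83 mm, teat 16 mm diameter above that. Origin: centre of its underside; z up. Already stands in a cell; leave it there.
- plain_bottle_b: amber glass dropper bottle with black screw cap and rubber teat, without a label. 104 mm tall: glass body 39 mm diameter up to 66 mm with a shoulder above, cap 21 mm diameter from 71 to 83 mm, teat 16 mm diameter above that. Origin: centre of its underside; z up. Already stands in a cell; leave it there.
- fader (a joint): speed slider of the mixer, in m: 0 at the slow end (the mixer's -y end), 0.12 at the fast end; moves along the mixer's +y; takes about 2 N and stays where it is left. The joint value of slider and clip agree when they are in line.
- fader_top (a point): middle of the top of the slider's grip: a black block 30 mm (mixer x) by 22 mm (mixer y), 24 mm high, its top 27 mm above the panel (63 mm above the worktop), with a white line across its middle along the mixer's x. It runs at mixer x = -50 mm.
- clip (a joint): position of the red set clip on its rail, in m, on the same scale as the slider; not to be moved.
- clip_tip (a point): point of the red set clip: a red pointer 9 mm wide and 5 mm high lying on the panel in front of the slider, pointing to the slot; this point is on its tip, 24 mm in front of the slot's middle. Its axes are those of the mixer.
- spot_plate: white porcelain plate with twelve wells, 119 x 89 x 12 mm, lying at the left; a bystander. Origin: centre of its underside.
- tweezers: steel tweezers, 109 mm long, 10 mm high, lying at the front left; a bystander. Origin: centre of its underside.
Mind the look-alikes: they are no part of the job. Leave any pink look-alike of the red_bottle alone.

How it is judged:
On the way, in this order (a step that is already met when the one before it is completed fails the run):
1. both labelled bottles stand upright in the two empty cells, one in each, released (((horizontal distance between red_bottle and pad_a below 0.02 m and z of red_bottle in the frame of pad_a below 0.007 m and angle between each of red_bottle, blue_bottle's own z axis and vertical below 0.1 rad and horizontal distance between blue_bottle and pad_b below 0.02 m and z of blue_bottle in the frame of pad_b below 0.007 m) or (horizontal distance between red_bottle and pad_b below 0.02 m and z of red_bottle in the frame of pad_b below 0.007 m and angle between each of red_bottle, blue_bottle's own z axis and vertical below 0.1 rad and horizontal distance between blue_bottle and pad_a below 0.02 m and z of blue_bottle in the frame of pad_a below 0.007 m)) and contact force between the fingers and red_bottle below 0.05 N and linear speed of each of red_bottle, blue_bottle below 0.03 m/s and contact force between the fingers and blue_bottle below 0.05 N), for 0.2 s.
2. the slider's white line is in line with the point of the red clip (within 4 mm) (y of fader_top in the frame of clip_tip between -0.004 and 0.004 m and velocity of joint fader between -0.005 and 0.005 m/s), for 0.2 s.
At the end, for the whole second after the job is handed in: Labelled bottles stand released, one on each green pad (within 20 mm of its centre, 5 mm in height, 0.1 rad of upright); the slider rests with its white line within 4 mm of the clip's point along the slot; both plain bottles upright, within 20 mm of where they stood (all of step 1 and all of step 2 and distance of each of plain_bottle_a, plain_bottle_b from where it was at the start of the episode below 0.02 m and angle between each of plain_bottle_a, plain_bottle_b's own z axis and vertical below 0.1 rad); the robot touches nothing.
It fails at once if the red clip is pushed along its rail (5 mm) (distance of clip_tip from where it was at the start of the episode above 0.005 m).
It fails at once if the red bottle is dropped (faster than 0.6 m/s with no finger on it, a fall of about 2 cm) (contact force between the fingers and red_bottle below 0.01 N and linear speed of red_bottle above 0.6 m/s).
It fails at once if the blue bottle is dropped (faster than 0.6 m/s with no finger on it, a fall of about 2 cm) (contact force between the fingers and blue_bottle below 0.01 N and linear speed of blue_bottle above 0.6 m/s).
It fails at once if the tweezers or the loose spot plate at the left are shifted by more than 30 mm (distance of any of spot_plate, tweezers from where it was at the start of the episode above 0.03 m).
It also fails if it takes over 64 s, if anything falls off the work surface, if the arm or the gripper's body presses on something with over 40 N, if the wrist force passes 120 N, or if a joint passes its speed limit or range.

## Working session

There is one attempt and no reset: what is moved stays moved. The work goes in short steps, Python scripts to look and compute and a shell command to move; the robot and the scene stay as the last step left them, time stands still between calls to the robot, and variables do not carry over. Pictures are saved under pics/ and viewed, about 8 in all and at most 12, crops included, and the job is handed in when it is done.

```bash
mkdir -p pics; cat > h.py <<'E'
import numpy as np,cv2
from rig import ctrl
def snap(n):
    s=ctrl.snapshot(n); return s
def save(s,name): cv2.imwrite('pics/'+name,s['img'][:,:,::-1])
def world(s,uv=None):
    K=s['K'];h,w=s['z_map'].shape
    u,v=np.meshgrid(np.arange(w),np.arange(h))
    xd=(u-K[0,2])/K[0,0]; yd=(v-K[1,2])/K[1,1]
    x,y=xd.copy(),yd.copy()
    for _ in range(20):
        f=1+s['k1']*(x*x+y*y); x,y=xd/f,yd/f
    z=s['z_map']; P=np.stack([x*z,y*z,z],-1)
    return P@s['T'][:3,:3].T+s['T'][:3,3]
E
python3 - <<'E'
from h import *
for n in('top','side'):
    s=snap(n); save(s,n+'0.png'); print(n,s['T'].round(3).tolist(),s['K'].tolist(),s['k1'])
    np.savez(n+'0.npz',**{k:s[k] for k in s})
st=ctrl.sense();print({k:np.round(v,3).tolist() for k,v in st.items()})
E
```

```text
top [[0.024, -0.992, 0.123, 0.291], [-1.0, -0.022, 0.016, 0.052], [-0.013, -0.123, -0.992, 1.835], [0.0, 0.0, 0.0, 1.0]] [[524.3086931299753, 0.0, 284.9818719499816], [0.0, 524.3086931299753, 216.44926379632307], [0.0, 0.0, 1.0]] -0.07562842325817874
side [[0.103, -0.581, 0.807, -0.753], [-0.995, -0.045, 0.094, -0.072], [-0.018, -0.813, -0.582, 0.989], [0.0, 0.0, 0.0, 1.0]] [[512.7967663436557, 0.0, 278.0692910131045], [0.0, 512.7967663436557, 210.95485528361834], [0.0, 0.0, 1.0]] -0.05000395541864564
{'t': 0.1, 'joint_positions': [-1.39, 0.246, 1.559, -0.0, 1.339, -0.174], 'joint_velocities': [-0.001, -0.001, -0.002, 0.001, 0.001, 0.001], 'joint_torque': [-0.001, -43.067, -32.713, -0.0, 0.003, -0.0], 'tcp_pos': [0.226, -0.609, 0.23], 'orientation': [-3.14, -0.0, 0.355], 'contact_force': [-0.367, 0.691, -0.509], 'moment': [0.032, -0.004, -0.001], 'grip_width': 0.085}
```

View pics/top0.png

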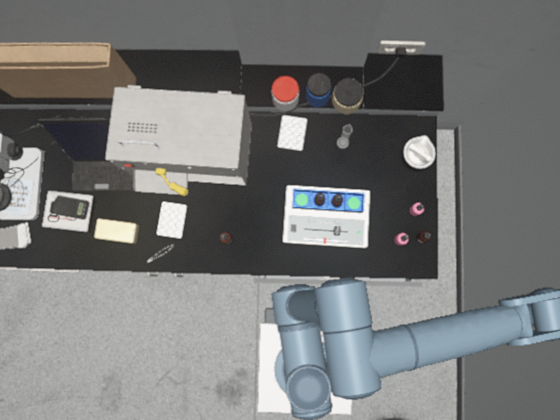

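View pics/side0.png

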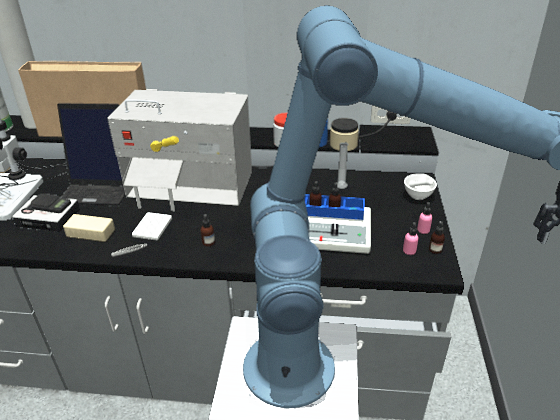

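```bash
python3 - <<'E'
from h import *
t=dict(np.load('top0.npz'));s=dict(np.load('side0.npz'))
f=lambda im,u,v,w,h,k:cv2.resize(im[v:v+h,u:u+w],None,fx=k,fy=k,interpolation=cv2.INTER_CUBIC)
A=f(t['img'],275,175,100,80,4);B=f(t['img'],385,190,60,60,5)
C=f(s['img'],190,205,40,48,6);D=f(s['img'],390,195,60,65,4.5)
out=np.zeros((600,800,3),np.uint8)
for im,x,y in((A,0,0),(B,410,0),(C,0,310),(D,410,305)): out[y:y+im.shape[0],x:x+im.shape[1]]=im[:600-y]
cv2.imwrite('pics/crops.png',out[:,:,::-1])
W=world(t)
for n,(u,v) in dict(mix_l=(300,240)).items(): print(n,W[v,u])
# bottles: points by height
for n,(u,v) in dict(L=(226,238),R=(424,237),p1=(402,239),p2=(418,208)).items():
    P=W[v-14:v+15,u-11:u+12].reshape(-1,3); P=P[(P[:,2]>.01)]
    q=P[P[:,2]>.085]; print(n,len(P),P[:,2].max(),q.mean(0) if len(q) else None, np.median(P,0),P.min(0),P.max(0))
# mixer
P=W[180:255,275:378].reshape(-1,3)
I=np.argwhere((W[180:255,275:378,2]>.028)&(W[180:255,275:378,2]<.043))
Q=W[180:255,275:378][I[:,0],I[:,1]][:,:2].astype(np.float32)
print('panel',len(Q),cv2.minAreaRect(Q))
hsv=cv2.cvtColor(t['img'],cv2.COLOR_RGB2HSV)
sub=hsv[180:255,275:378];Ws=W[180:255,275:378]
for n,lo,hi in(('green',(40,80,80),(80,255,255)),('red',(0,120,100),(8,255,255)),('red2',(172,120,100),(180,255,255)),('blue',(100,150,80),(125,255,255))):
    m=cv2.inRange(sub,lo,hi);k,l,stt,c=cv2.connectedComponentsWithStats(m)
    for i in range(1,k):
        if stt[i,4]>3: print(n,stt[i],c[i]+[275,180],Ws[l==i].mean(0).round(4))
b=cv2.inRange(sub,(100,150,80),(125,255,255))>0
b&=(Ws[...,2]>.07)
print('carriage',cv2.minAreaRect(Ws[b][:,:2].astype(np.float32)))
E
```

```text
mix_l [0.43370947 0.02751735 0.03469905]
L 133 1.8350014215280221 [0.40313184 0.23342275 0.47421602] [0.43247641 0.27934372 0.05972653] [0.29082057 0.05228261 0.01016068] [0.47777196 0.32257283 1.83500142]
R 144 1.8350014215280221 [ 0.42968192 -0.33103945  0.35735636] [ 0.45174217 -0.3912879   0.05618834] [ 0.29082057 -0.44525048  0.01037466] [0.48640128 0.05228261 1.83500142]
p1 135 0.10545885069849459 [ 0.44472744 -0.3200888   0.09569042] [ 0.44238313 -0.31467336  0.05731688] [ 0.40788015 -0.36748276  0.01013922] [ 0.48976078 -0.29705731  0.10545885]
p2 141 1.8350014215280221 [ 0.53701234 -0.35022822  0.19326387] [ 0.54692939 -0.36904107  0.0552155 ] [ 0.29082057 -0.41920989  0.01007157] [0.60707691 0.05228261 1.83500142]
panel 3123 ((0.519528329372406, -0.06038491427898407), (0.2901054620742798, 0.20035581290721893), 87.5821304321289)
green [ 21  14  12  12 106] [301.4245283  199.17924528] [0.574  0.0257 0.0468]
green [ 73  17  12  12 108] [353.36111111 202.63888889] [ 0.5658 -0.1534  0.048 ]
blue [49 12  3  2  4] [325.25 192.25] [ 0.5985 -0.0556  0.0557]
blue [66 13  4  2  5] [342.6 193.4] [ 0.5959 -0.1153  0.0552]
blue [73 14 15  6 24] [356.875 194.875] [ 0.5918 -0.1643  0.0562]
blue [70 29  5  2  6] [346.66666667 209.83333333] [ 0.5358 -0.1273  0.0796]
blue [84 29  4  3  7] [360.57142857 210.28571429] [ 0.5363 -0.1752  0.0732]
carriage ((0.5383272171020508, -0.07667140662670135), (0.017366142943501472, 0.20674996078014374), 2.0626673698425293)
```

View pics/crops.png

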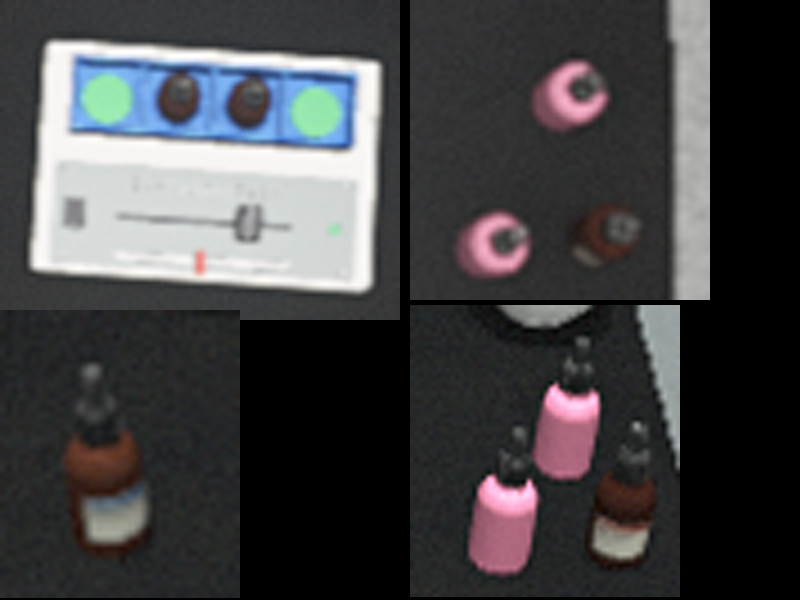

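Candidates, in top-view pixels:
- Amber bottle at (226,238): in the side crop its label has a blue band, so this is blue_bottle.
- Amber bottle at (424,237): its label has a red band, so this is red_bottle.
- Pink look-alikes at (402,239) and (418,208): leave alone.
- Plain amber bottles in the middle cells, at about (320,200) and (337,200): leave alone.

The green pads are in the outer cells at (301,199) and (353,203). The slider is at about (337,230) and the clip at about (325,241).

```bash
cat >> h.py <<'E'
from scipy.optimize import least_squares
def bottle(s,c,base=0.,lo=.012,hi=.062,r=.045):
    W=world(s).reshape(-1,3); W=W[(np.hypot(*(W[:,:2]-c).T)<r)&(W[:,2]>base+lo)&(W[:,2]<base+hi)]
    f=lambda p:np.hypot(*(W[:,:2]-p).T)-.0195
    return least_squares(f,c,loss='soft_l1',f_scale=.002).x,len(W)
def teat(s,c,base=0.,r=.03):
    W=world(s).reshape(-1,3); W=W[(np.hypot(*(W[:,:2]-c).T)<r)&(W[:,2]>base+.072)&(W[:,2]<base+.112)]
    return W.mean(0).round(4),len(W)
E
python3 - <<'E'
from h import *
t=dict(np.load('top0.npz'));s=dict(np.load('side0.npz'))
for n,c in dict(blue=(.44,.276),red=(.455,-.38),p1=(.445,-.318),p2=(.545,-.363)).items():
    for S,k in((t,'top'),(s,'side')):
        c=np.array(c); b,m=bottle(S,c); print(n,k,b.round(4),m,teat(S,b))
W=world(t)
g=cv2.cvtColor(t['img'],cv2.COLOR_RGB2GRAY)
M=np.array([.5195,-.0604]);a=np.radians(-2.5);R=np.array([[np.cos(a),-np.sin(a)],[np.sin(a),np.cos(a)]])
L=(W[...,:2]-M)@R
m=(abs(L[...,0]+.05)<.02)&(abs(L[...,1])<.09)&(W[...,2]>.055)&(W[...,2]<.07)
q=L[m];print('fader',q.mean(0),q.min(0),q.max(0),len(q))
I=t['img'].astype(int);w=np.clip(I[...,0]-I[...,1]-40,0,None)*((abs(L[...,0]+.08)<.03)&(abs(L[...,1])<.1))
print('clip',(L*w[...,None]).sum((0,1))/w.sum(),(w>0).sum())
# side view
W=world(s);L=(W[...,:2]-M)@R
I=s['img'].astype(int);w=np.clip(I[...,0]-I[...,1]-40,0,None)*((abs(L[...,0]+.08)<.03)&(abs(L[...,1])<.1))
print('clip side',(L*w[...,None]).sum((0,1))/w.sum(),(w>0).sum())
E
```

```text
blue top [0.4364 0.2847] 72 (array([0.4354, 0.2828, 0.0879]), 32)
blue side [0.4408 0.2848] 191 (array([0.4354, 0.2827, 0.0859]), 60)
red top [ 0.4559 -0.4   ] 88 (array([ 0.4551, -0.3968,  0.0884]), 35)
red side [ 0.4611 -0.3994] 223 (array([ 0.4556, -0.3986,  0.0862]), 62)
p1 top [ 0.4461 -0.3224] 79 (array([ 0.4445, -0.3193,  0.0887]), 35)
p1 side [ 0.4509 -0.3219] 208 (array([ 0.445 , -0.3211,  0.086 ]), 62)
p2 top [ 0.5524 -0.377 ] 82 (array([ 0.5505, -0.374 ,  0.0882]), 35)
p2 side [ 0.5564 -0.3763] 194 (array([ 0.5504, -0.3753,  0.0862]), 58)
fader [-0.04973319 -0.03659403] [-0.06388735 -0.04627022] [-0.03549767 -0.02627762] 48
clip [-0.08503017  0.00015323] 12
clip side [-0.08471086 -0.00107703] 18
```

```bash
python3 -m crank '[[[0,0,0,0,0,-7.1],[0,0,0,0,0,-7.1],[0,0,0,0,0,-7.1],[0,0,0,0,0,-7.1],[0,0,0,0,0,-7.1],[0,0,0,0,0,-7.1],[0,0,0,0,0,-7.1],[0,0,0,0,0,-7.1]]]' 0 40
python3 -m crank '[[[0,0,0,0,0,-5.2],[0,0,0,0,0,-5.2],[0.0275,0.0277,0,0,0,0],[0.0275,0.0277,0,0,0,0],[0.0275,0.0277,0,0,0,0],[0.0275,0.0277,0,0,0,0],[0.0275,0.0277,0,0,0,0],[0.0275,0.0277,0,0,0,0]]]'
```

```text
t: 0.77
tcp_pos: [0.2258, -0.6092, 0.2306]
orientation: [-3.141, -0.001, 1.352]
contact_force: [-0.8, -0.9, -0.7]
grip_width: 0.0854
t: 1.43
tcp_pos: [0.3999, -0.4501, 0.2308]
orientation: [-3.141, -0.001, 1.527]
contact_force: [1.0, 0.5, 0.0]
grip_width: 0.0853
```

```bash
python3 -m crank '[[[0.0268,0.0277,0,0,0,0],[0.0268,0.0277,0,0,0,0],[0,0,0.020,0,0,0],[0,0,0.020,0,0,0],[0,0,0.020,0,0,0],[0,0,0.020,0,0,0],[0,0,0,0,0,0],[0,0,0,0,0,0]]]'
python3 - <<'E'
from h import *
for n in('top','side'):
    s=snap(n)
    p=s['img'][190:270,370:450] if n=='top' else s['img'][180:260,380:460]
    cv2.imwrite('pics/r_%s.png'%n,cv2.resize(p,None,fx=5,fy=5,interpolation=cv2.INTER_CUBIC)[:,:,::-1])
a=cv2.imread('pics/r_top.png');b=cv2.imread('pics/r_side.png');cv2.imwrite('pics/r.png',np.hstack([a,b]))
E
```

```text
t: 2.1
tcp_pos: [0.456, -0.3998, 0.1499]
orientation: [-3.139, -0.003, 1.528]
contact_force: [0.0, -0.4, -0.3]
grip_width: 0.0853
```

View pics/r.png

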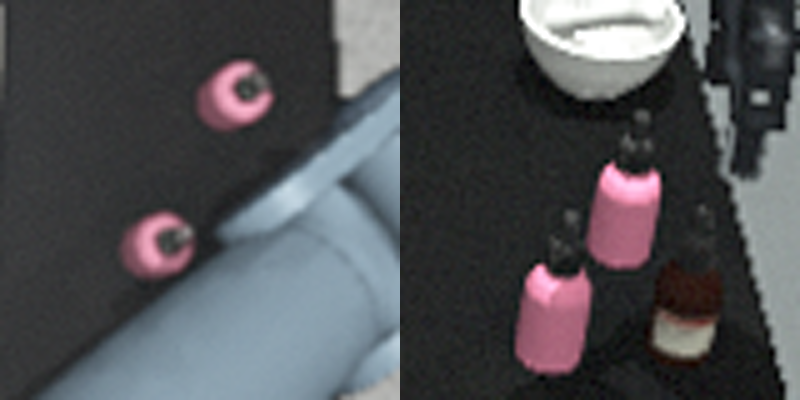

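The side crop shows the red bottle near (440,245) with the dark gripper above it. The gripper is hard to separate from the black bench, so I'll check its position with depth.

```bash
python3 - <<'E'
from h import *
s=snap('side');W=world(s).reshape(-1,3)
for lo,hi in((.14,.16),(.16,.18),(.18,.20),(.2,.23),(.23,.27)):
    P=W[(W[:,2]>lo)&(W[:,2]<hi)&(np.hypot(W[:,0]-.456,W[:,1]+.4)<.1)]
    print(lo,len(P),P.min(0).round(3) if len(P) else'',P.max(0).round(3) if len(P) else'',np.median(P,0).round(3) if len(P) else '')
print(bottle(s,np.array([.457,-.399])),teat(s,np.array([.457,-.399])))
# project TCP
p=np.linalg.inv(s['T'])@[.456,-.4,.15,1];x=p[:2]/p[2];x*=1+s['k1']*(x@x);print(s['K'][0,0]*x+s['K'][:2,2])
E
```

```text
0.14 0   
0.16 50 [ 0.397 -0.416  0.163] [ 0.505 -0.389  0.18 ] [ 0.411 -0.4    0.173]
0.18 80 [ 0.395 -0.415  0.18 ] [ 0.511 -0.389  0.2  ] [ 0.407 -0.398  0.189]
0.2 104 [ 0.379 -0.409  0.2  ] [ 0.526 -0.384  0.23 ] [ 0.398 -0.392  0.22 ]
0.23 285 [ 0.378 -0.42   0.23 ] [ 0.495 -0.382  0.27 ] [ 0.414 -0.393  0.253]
(array([ 0.4604036 , -0.39996875]), 214) (array([ 0.4547, -0.3983,  0.0862]), 63)
[443.84110518 208.86362102]
```

The open fingers straddle the red bottle: their x centre is about 0.454 and y about -0.400, both matching the bottle. I'll descend, grip and lift.

```bash
python3 -m crank '[[[0,0.002,0.023,0,0,0],[0,0,0.023,0,0,0],[0,0,0.023,0,0,0],[0,0,0.023,0,0,0],[0,0,0.023,0,0,0],[0,0,0,0,0,0],[0,0,0,0,0,0],[0,0,0,0,0,0]]]'
python3 -m crank '[[[0,0,0,0,0,0],[0,0,0,0,0,0],[0,0,0,0,0,0],[0,0,0,0,0,0],[0,0,0,0,0,0],[0,0,0,0,0,0],[0,0,0,0,0,0],[0,0,0,0,0,0]]]' 255 40
```

```text
t: 2.92
tcp_pos: [0.4597, -0.4021, 0.0386]
orientation: [3.139, 0.003, 1.528]
contact_force: [-0.3, -0.1, -0.1]
grip_width: 0.0853
t: 3.58
tcp_pos: [0.4591, -0.4013, 0.0373]
orientation: [3.141, 0.001, 1.528]
contact_force: [-0.8, 0.9, 5.6]
grip_width: 0.0384
```

```bash
python3 -m crank '[[[0,0,-0.010,0,0,0],[0,0,-0.020,0,0,0],[0,0,-0.025,0,0,0],[0,0,-0.025,0,0,0],[0,0,-0.025,0,0,0],[0,0,-0.025,0,0,0],[0,0,-0.015,0,0,0],[0,0,0,0,0,0]]]'
python3 -m crank '[[[0.012,0.005,0,0,0,0],[0.022,0.009,0,0,0,0],[0.029,0.011,0,0,0,0],[0.029,0.011,0,0,0,0],[0.029,0.011,0,0,0,0],[0.029,0.011,0,0,0,0],[0.022,0.007,0,0,0,0],[0.010,0.004,0,0,0,0]]]'
python3 - <<'E'
from h import *
s=snap('side');st=ctrl.sense();c=np.array(st['tcp_pos']);print(c,st['contact_force'])
print(bottle(s,c[:2],base=c[2]-.037,lo=.005,hi=.03,r=.04))
E
```

```text
t: 4.25
tcp_pos: [0.4601, -0.4025, 0.186]
orientation: [3.137, 0.006, 1.528]
contact_force: [0.5, -0.7, 0.8]
grip_width: 0.038
t: 4.92
tcp_pos: [0.5349, -0.2177, 0.1787]
orientation: [-3.138, -0.003, 1.531]
contact_force: [-0.9, -0.8, -1.2]
grip_width: 0.0379
[ 0.53539249 -0.21755043  0.17902262] [-0.0568491   0.5808887  -1.04543877]
(array([ 0.53398458, -0.21544971]), 94)
```

```bash
python3 -m crank '[[[0.014,0.006,0,0,0,0],[0.019,0.008,0,0,0,0],[0.019,0.008,0,0,0,0],[0.014,0.006,0,0,0,0],[0,0,0.014,0,0,0],[0,0,0.020,0,0,0],[0,0,0.015,0,0,0],[0,0,0,0,0,0]]]'
python3 - <<'E'
from h import *
s=snap('side');st=ctrl.sense();c=np.array(st['tcp_pos']);print(c,st['contact_force'])
print(bottle(s,c[:2],base=c[2]-.037,lo=.003,hi=.032,r=.04))
p=s['img'][150:260,270:400]
cv2.imwrite('pics/p1.png',cv2.resize(p,None,fx=5,fy=5,interpolation=cv2.INTER_CUBIC)[:,:,::-1])
s=snap('top')
p=s['img'][175:255,275:375]
cv2.imwrite('pics/p1t.png',cv2.resize(p,None,fx=5,fy=5,interpolation=cv2.INTER_CUBIC)[:,:,::-1])
E
```

```text
t: 5.63
tcp_pos: [0.5631, -0.1565, 0.1274]
orientation: [-3.133, -0.003, 1.527]
contact_force: [-0.5, 0.5, -1.3]
grip_width: 0.038
[ 0.56425448 -0.15701084  0.1294303 ] [ 0.12171157 -0.35494167  0.59956939]
(array([ 0.56193043, -0.15306411]), 91)
```

View pics/p1.png

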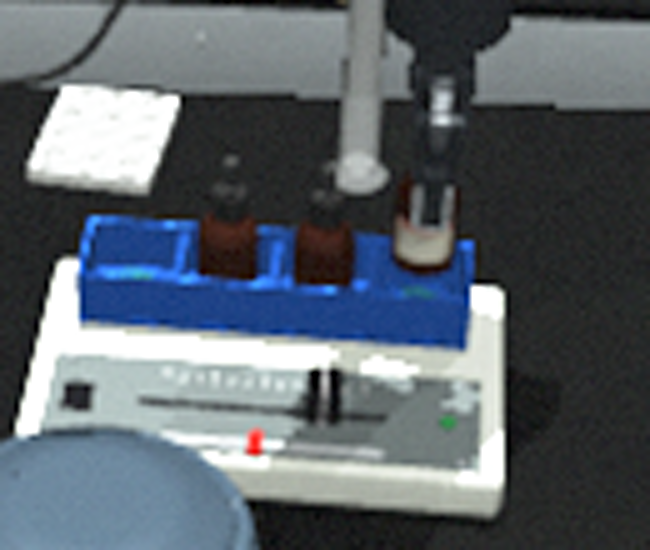

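The red bottle hangs upright over the rightmost cell, at about (425,225) in the crop, with the green pad below it and the bottle clear of the walls. I'll lower it slowly.

```bash
python3 -m crank '[[[0.002,0.0025,0,0,0,0],[0,0,0.008,0,0,0],[0,0,0.008,0,0,0],[0,0,0.008,0,0,0],[0,0,0.008,0,0,0],[0,0,0.005,0,0,0],[0,0,0,0,0,0],[0,0,0,0,0,0]]]'
```

```text
t: 6.4
tcp_pos: [0.5685, -0.1552, 0.0947]
orientation: [-3.141, -0.0, 1.528]
contact_force: [0.9, 1.2, -0.2]
grip_width: 0.0385
```

```bash
python3 -m crank '[[[0,-0.001,0.003,0,0,0],[0,-0.001,0.002,0,0,0],[0,0,0.002,0,0,0],[0,0,0.001,0,0,0],[0,0,0,0,0,0],[0,0,0,0,0,0],[0,0,0,0,0,0],[0,0,0,0,0,0]]]'
```

```text
t: 7.07
tcp_pos: [0.5669, -0.1553, 0.0874]
orientation: [3.141, 0.0, 1.528]
contact_force: [-0.0, -0.2, -0.2]
grip_width: 0.0381
```

```bash
python3 -m crank '[[[0,0,0.001,0,0,0],[0,0,0,0,0,0],[0,0,0.0007,0,0,0],[0,0,0,0,0,0],[0,0,0.0007,0,0,0],[0,0,0,0,0,0],[0,0,0,0,0,0],[0,0,0,0,0,0]]]'
```

```text
t: 7.73
tcp_pos: [0.5669, -0.1553, 0.0853]
orientation: [-3.142, 0.0, 1.528]
contact_force: [-1.9, 0.9, 5.2]
grip_width: 0.0381
```

The wrist force rose to 5 N, so the bottle is on the pad. Release and retreat.

```bash
python3 -m crank '[[[0,0,0,0,0,0],[0,0,0,0,0,0],[0,0,0,0,0,0],[0,0,0,0,0,0],[0,0,0,0,0,0],[0,0,0,0,0,0],[0,0,-0.010,0,0,0],[0,0,-0.020,0,0,0]]]' 0 40
python3 -m crank '[[[0,0,-0.03,0,0,0],[0,0,-0.03,0,0,0],[0,0,-0.03,0,0,0],[0,0,-0.03,0,0,0],[0.02,-0.03,0,0,0,0],[0.02,-0.03,0,0,0,0],[0.02,-0.03,0,0,0,0],[0.02,-0.03,0,0,0,0]]]'
python3 - <<'E'
from h import *
s=snap('side');t=snap('top')
for S in(s,t):
  print(bottle(S,np.array([.566,-.154]),base=.048,lo=.034,hi=.064,r=.035),teat(S,np.array([.566,-.154]),base=.048))
  print('blue',bottle(S,np.array([.4375,.284])))
E
```

```text
t: 8.4
tcp_pos: [0.565, -0.1543, 0.113]
orientation: [-3.136, -0.002, 1.528]
contact_force: [-0.2, -1.0, 0.1]
grip_width: 0.0851
t: 9.07
tcp_pos: [0.4492, -0.0694, 0.2356]
orientation: [3.141, 0.0, 1.527]
contact_force: [-0.2, 0.0, -0.1]
grip_width: 0.0854
(array([ 0.56893617, -0.15302096]), 118) (array([ 0.562 , -0.1522,  0.1344]), 59)
blue (array([0.4375, 0.284 ]), 0)
(array([ 0.56559288, -0.15315015]), 76) (array([ 0.5616, -0.1499,  0.135 ]), 35)
blue (array([0.43666709, 0.28491525]), 76)
```

```bash
python3 -m crank '[[[0.039,-0.003,0,0,0,0],[0.040,-0.003,0,0,0,0],[0.040,-0.003,0,0,0,0],[0.040,-0.003,0,0,0,0],[0.040,-0.003,0,0,0,0],[0.040,-0.003,0,0,0,0],[0.040,-0.003,0,0,0,0],[0.040,-0.003,0,0,0,0]]]'
python3 -m crank '[[[0.034,-0.0036,0,0,0,0],[0,0,0.02,0,0,0],[0,0,0.02,0,0,0],[0,0,0.02,0,0,0],[0,0,0.02,0,0,0],[0,0,0,0,0,0],[0,0,0,0,0,0],[0,0,0,0,0,0]]]'
python3 - <<'E'
from h import *
s=snap('side');W=world(s).reshape(-1,3)
P=W[(W[:,2]>.16)&(W[:,2]<.2)&(np.hypot(W[:,0]-.437,W[:,1]-.284)<.1)]
print(len(P),P.min(0).round(3),P.max(0).round(3))
print('blue',bottle(s,np.array([.4375,.284])))
E
```

```text
t: 9.83
tcp_pos: [0.4404, 0.2518, 0.236]
orientation: [3.14, -0.0, 1.528]
contact_force: [0.6, -0.8, 0.5]
grip_width: 0.0855
t: 10.5
tcp_pos: [0.4392, 0.284, 0.1565]
orientation: [3.139, -0.001, 1.527]
contact_force: [0.4, -0.0, 1.0]
grip_width: 0.0854
119 [0.378 0.269 0.169] [0.488 0.295 0.2  ]
blue (array([0.44132717, 0.28430047]), 191)
```

Aligned. Descend, close and lift.

```bash
python3 -m crank '[[[0,-0.001,0.023,0,0,0],[0,0,0.025,0,0,0],[0,0,0.025,0,0,0],[0,0,0.025,0,0,0],[0,0,0.0215,0,0,0],[0,0,0,0,0,0],[0,0,0,0,0,0],[0,0,0,0,0,0]]]'
python3 -m crank '[[[0,0,0,0,0,0],[0,0,0,0,0,0],[0,0,0,0,0,0],[0,0,0,0,0,0],[0,0,0,0,0,0],[0,0,0,0,0,0],[0,0,0,0,0,0],[0,0,0,0,0,0]]]' 255 40
python3 -m crank '[[[0,0,-0.010,0,0,0],[0,0,-0.020,0,0,0],[0,0,-0.025,0,0,0],[0,0,-0.025,0,0,0],[0,0,-0.025,0,0,0],[0,0,-0.025,0,0,0],[0,0,-0.015,0,0,0],[0,0,0,0,0,0]]]'
```

```text
t: 11.22
tcp_pos: [0.4388, 0.2844, 0.0376]
orientation: [3.138, -0.001, 1.528]
contact_force: [-0.4, 0.2, 1.0]
grip_width: 0.0855
t: 11.88
tcp_pos: [0.4377, 0.2841, 0.0364]
orientation: [3.141, -0.0, 1.528]
contact_force: [-1.5, -0.4, 6.4]
grip_width: 0.0382
t: 12.55
tcp_pos: [0.4391, 0.2847, 0.1848]
orientation: [3.135, -0.003, 1.528]
contact_force: [1.8, -0.4, 0.3]
grip_width: 0.0382
```

```bash
python3 -m crank '[[[-0.012,0.007,0,0,0,0],[-0.022,0.013,0,0,0,0],[-0.030,0.0175,0,0,0,0],[-0.030,0.0175,0,0,0,0],[-0.030,0.0175,0,0,0,0],[-0.030,0.0175,0,0,0,0],[-0.030,0.0175,0,0,0,0],[-0.030,0.0175,0,0,0,0]]]'
python3 -m crank '[[[-0.022,0.013,0,0,0,0],[-0.0154,0.0086,0,0,0,0],[0,0,0.014,0,0,0],[0,0,0.020,0,0,0],[0,0,0.015,0,0,0],[0,0,0,0,0,0],[0,0,0,0,0,0],[0,0,0,0,0,0]]]'
python3 - <<'E'
from h import *
s=snap('side');st=ctrl.sense();c=np.array(st['tcp_pos']);print(c,st['contact_force'])
print(bottle(s,c[:2],base=c[2]-.0364,lo=.003,hi=.032,r=.04))
p=s['img'][150:260,250:380]
cv2.imwrite('pics/p2.png',cv2.resize(p,None,fx=5,fy=5,interpolation=cv2.INTER_CUBIC)[:,:,::-1])
E
```

```text
t: 13.22
tcp_pos: [0.5522, 0.0631, 0.1788]
orientation: [-3.139, -0.0, 1.528]
contact_force: [0.2, 0.7, -1.5]
grip_width: 0.0381
t: 13.88
tcp_pos: [0.5727, 0.0264, 0.1316]
orientation: [3.141, 0.0, 1.528]
contact_force: [0.1, 0.7, -0.6]
grip_width: 0.0382
[0.57320502 0.02637452 0.13230557] [-0.28180322 -1.0226804  -0.40875374]
(array([0.57208536, 0.02646392]), 99)
```

View pics/p2.png

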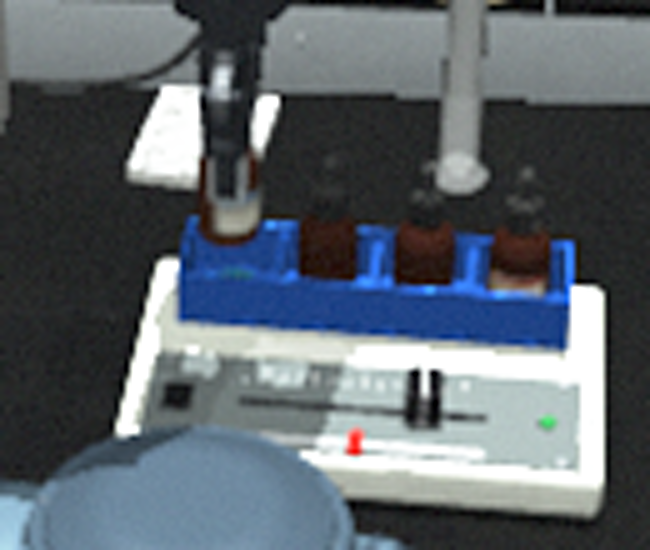

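The red bottle is seated at about (520,265) in the crop. The blue bottle hangs over the left cell at about (232,205). Lower it.

```bash
python3 -m crank '[[[0,0,0.006,0,0,0],[0,0,0.009,0,0,0],[0,0,0.009,0,0,0],[0,0,0.008,0,0,0],[0,0,0.006,0,0,0],[0,0,0.003,0,0,0],[0,0,0,0,0,0],[0,0,0,0,0,0]]]'
python3 -m crank '[[[0,0,0.001,0,0,0],[0,0,0.001,0,0,0],[0,0,0.0005,0,0,0],[0,0,0.0005,0,0,0],[0,0,0,0,0,0],[0,0,0,0,0,0],[0,0,0,0,0,0],[0,0,0,0,0,0]]]'
```

```text
t: 14.6
tcp_pos: [0.5726, 0.0263, 0.0902]
orientation: [-3.141, -0.0, 1.528]
contact_force: [-0.2, -0.3, -0.8]
grip_width: 0.0381
t: 15.27
tcp_pos: [0.5727, 0.0263, 0.0875]
orientation: [3.141, 0.0, 1.528]
contact_force: [0.2, 0.6, -0.5]
grip_width: 0.0379
```

```bash
python3 -m crank '[[[0,0,0.001,0,0,0],[0,0,0.0005,0,0,0],[0,0,0.0005,0,0,0],[0,0,0.0005,0,0,0],[0,0,0.0005,0,0,0],[0,0,0,0,0,0],[0,0,0,0,0,0],[0,0,0,0,0,0]]]'
```

```text
t: 15.93
tcp_pos: [0.5727, 0.0263, 0.0844]
orientation: [-3.142, 0.0, 1.528]
contact_force: [-0.6, -1.1, 0.4]
grip_width: 0.0379
```

```bash
python3 -m crank '[[[0,0,0.0005,0,0,0],[0,0,0,0,0,0],[0,0,0.0005,0,0,0],[0,0,0,0,0,0],[0,0,0,0,0,0],[0,0,0,0,0,0],[0,0,0,0,0,0],[0,0,0,0,0,0]]]'
```

```text
t: 16.6
tcp_pos: [0.5728, 0.0263, 0.0844]
orientation: [-3.141, 0.0, 1.528]
contact_force: [-3.5, -0.1, 8.3]
grip_width: 0.0382
```

```bash
python3 -m crank '[[[0,0,0,0,0,0],[0,0,0,0,0,0],[0,0,0,0,0,0],[0,0,0,0,0,0],[0,0,0,0,0,0],[0,0,0,0,0,0],[0,0,-0.010,0,0,0],[0,0,-0.020,0,0,0]]]' 0 40
python3 -m crank '[[[0,0,-0.03,0,0,0],[0,0,-0.03,0,0,0],[0,0,-0.03,0,0,0],[0,0,-0.03,0,0,0],[-0.03,-0.025,0,0,0,0],[-0.03,-0.025,0,0,0,0],[-0.03,-0.025,0,0,0,0],[-0.03,-0.025,0,0,0,0]]]'
python3 -m crank '[[[0,0,0,0,0,7],[0,0,0,0,0,7],[0,0,0,0,0,7],[0,0,0,0,0,7],[0,0,0,0,0,7],[0,0,0,0,0,7],[0,0,0,0,0,7],[0,0,0,0,0,7]]]'
python3 -m crank '[[[0,0,0,0,0,7],[0,0,0,0,0,7],[0,0,0,0,0,7],[0,0,0,0,0,7],[0,0,0,0,0,6],[0,0,0,0,0,0],[0,0,0,0,0,0],[0,0,0,0,0,0]]]'
python3 - <<'E'
from h import *
s=snap('side');t=snap('top');save(t,'t2.png')
for S in(s,t):
  for b in((.566,-.154),(.573,.0265)):
    print(bottle(S,np.array(b),base=.048,lo=.034,hi=.064,r=.035),teat(S,np.array(b),base=.048))
print((t['img'][225:240,315:345,0]<90).sum())
E
```

```text
t: 17.27
tcp_pos: [0.5706, 0.0266, 0.1115]
orientation: [-3.136, -0.001, 1.528]
contact_force: [0.5, -0.1, -1.0]
grip_width: 0.0856
t: 17.93
tcp_pos: [0.4665, -0.09, 0.2344]
orientation: [3.14, 0.001, 1.529]
contact_force: [0.5, -1.2, 1.1]
grip_width: 0.0854
t: 18.6
tcp_pos: [0.4676, -0.0893, 0.2342]
orientation: [3.141, -0.001, 0.544]
contact_force: [-0.0, 0.6, -0.9]
grip_width: 0.0854
t: 19.27
tcp_pos: [0.4676, -0.0893, 0.2338]
orientation: [3.141, -0.001, -0.041]
contact_force: [-0.2, -0.5, -0.5]
grip_width: 0.0854
(array([ 0.56905303, -0.15372271]), 119) (array([ 0.5621, -0.1519,  0.1347]), 57)
(array([0.57443122, 0.02709497]), 118) (array([0.568 , 0.0254, 0.1341]), 55)
(array([ 0.57597604, -0.15898532]), 36) (array([ 0.5628, -0.1502,  0.1376]), 31)
(array([0.57072207, 0.02938229]), 79) (array([0.5676, 0.0296, 0.1355]), 34)
90
```

View pics/t2.png

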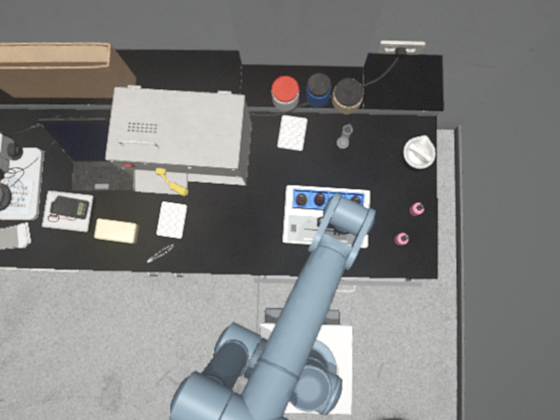

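The top picture shows amber bottles in all four cells around (302-355,200), with the pinks untouched at (402,239) and (418,208). The gripper is above the slider. I'll descend on the slider and grip it lightly.

```bash
python3 -m crank '[[[0,0.0054,0.020,0,0,0],[0,0,0.030,0,0,0],[0,0,0.030,0,0,0],[0,0,0.030,0,0,0],[0,0,0.030,0,0,0],[0,0,0.028,0,0,0],[0,0,0.015,0,0,0],[0,0,0.004,0,0,0]]]'
python3 -m crank '[[[0,0,0,0,0,0],[0,0,0,0,0,0],[0,0,0,0,0,0],[0,0,0,0,0,0],[0,0,0,0,0,0],[0,0,0,0,0,0],[0,0,0,0,0,0],[0,0,0,0,0,0]]]' 255 20
```

```text
t: 20.03
tcp_pos: [0.465, -0.0936, 0.0433]
orientation: [-3.139, 0.006, -0.042]
contact_force: [-0.9, 0.0, -0.7]
grip_width: 0.0855
t: 20.7
tcp_pos: [0.4682, -0.0951, 0.0476]
orientation: [3.141, -0.002, -0.043]
contact_force: [-1.0, -0.6, 6.1]
grip_width: 0.0217
```

Slider gripped, 21.7 mm wide as expected. Move it 36.4 mm toward the clip.

```bash
python3 -m crank '[[[0,-0.004,0,0,0,0],[0,-0.007,0,0,0,0],[0,-0.008,0,0,0,0],[0,-0.008,0,0,0,0],[0,-0.006,0,0,0,0],[0,-0.0034,0,0,0,0],[0,0,0,0,0,0],[0,0,0,0,0,0]]]'
python3 -m crank '[[[0,0,0,0,0,0],[0,0,0,0,0,0],[0,0,0,0,0,0],[0,0,0,0,0,0],[0,0,0,0,0,0],[0,0,0,0,0,0],[0,0,-0.020,0,0,0],[0,0,-0.03,0,0,0]]]' 0 20
python3 -m crank '[[[0,0,-0.03,0,0,0],[0,0,-0.03,0,0,0],[0,0,-0.03,0,0,0],[0,0,-0.03,0,0,0],[0,0.038,0,0,0,0],[0,0.038,0,0,0,0],[0,0.038,0,0,0,0],[0,0.038,0,0,0,0]]]'
python3 -m crank '[[[0,0.038,0,0,0,0],[0,0.038,0,0,0,0],[0,0.038,0,0,0,0],[0,0.038,0,0,0,0],[0,0.038,0,0,0,0],[0,0,0,0,0,0],[0,0,0,0,0,0],[0,0,0,0,0,0]]]'
cat > chk.py <<'E'
from h import *
M=np.array([.5195,-.0604]);a=np.radians(-2.5);R=np.array([[np.cos(a),-np.sin(a)],[np.sin(a),np.cos(a)]])
out=[]
for n in('top','side'):
    s=snap(n);W=world(s);L=(W[...,:2]-M)@R
    m=(abs(L[...,0]+.05)<.02)&(abs(L[...,1])<.09)&(W[...,2]>.055)&(W[...,2]<.07)
    q=L[m];print(n,'fader',q.mean(0),q.min(0),q.max(0),len(q))
    I=s['img'].astype(int);w=np.clip(I[...,0]-I[...,1]-40,0,None)*((abs(L[...,0]+.08)<.03)&(abs(L[...,1])<.1))
    print('clip',(L*w[...,None]).sum((0,1))/w.sum(),(w>0).sum())
    for b in((.566,-.154),(.573,.0265)): print(bottle(s,np.array(b),base=.048,lo=.034,hi=.064,r=.035))
    for b in((.5709,-.0325),(.5683,-.0925)): print('plain',bottle(s,np.array(b),base=.046,lo=.036,hi=.064,r=.035))
    p=s['img'][175:255,275:375] if n=='top' else s['img'][170:250,280:380]
    out.append(cv2.resize(p,None,fx=4,fy=5,interpolation=cv2.INTER_CUBIC))
cv2.imwrite('pics/fin.png',np.hstack(out)[:,:,::-1])
E
python3 chk.py
```

```text
t: 21.37
tcp_pos: [0.4697, -0.0581, 0.0476]
orientation: [-3.141, -0.001, -0.043]
contact_force: [-0.8, 1.8, 7.5]
grip_width: 0.0213
t: 22.03
tcp_pos: [0.4662, -0.0574, 0.094]
orientation: [-3.139, 0.007, -0.043]
contact_force: [0.9, 0.6, -0.0]
grip_width: 0.0854
t: 22.7
tcp_pos: [0.4621, -0.2116, 0.2167]
orientation: [3.141, -0.001, -0.043]
contact_force: [0.5, 0.2, 0.3]
grip_width: 0.0852
t: 23.37
tcp_pos: [0.4539, -0.3996, 0.2159]
orientation: [-3.14, 0.001, -0.043]
contact_force: [-0.2, -0.2, 0.3]
grip_width: 0.0855
top fader [-0.04885978  0.00191391] [-0.06264374 -0.00892194] [-0.03480641  0.0126236 ] 52
clip [-0.08517708  0.000242  ] 12
(array([ 0.5657031 , -0.15266095]), 85)
(array([0.57024329, 0.02973822]), 79)
plain (array([ 0.57378562, -0.03143904]), 68)
plain (array([ 0.57106153, -0.09396473]), 79)
side fader [-0.05004946 -0.00171481] [-0.06493531 -0.01169271] [-0.03074283  0.00809482] 53
clip [-0.08574576 -0.00114057] 19
(array([ 0.56873246, -0.15296819]), 119)
(array([0.57446973, 0.02614367]), 119)
plain (array([ 0.57764395, -0.03567864]), 111)
plain (array([ 0.57476567, -0.09636448]), 115)
```

View pics/fin.png

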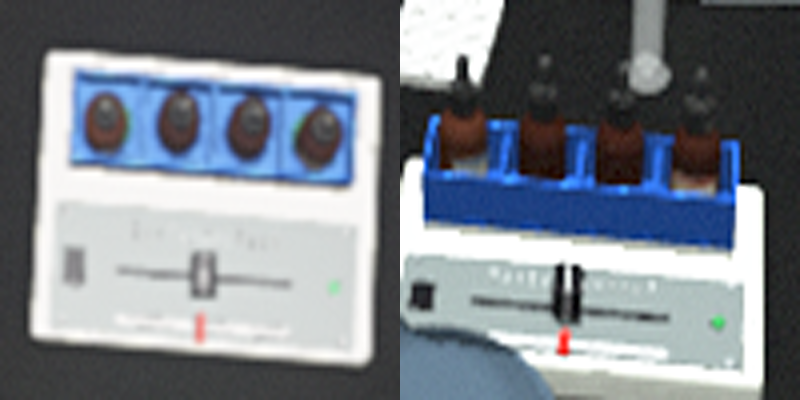

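The slider's white line sits in line with the clip's point (top crop: line at x≈204, clip at x≈200, which is about 1 px in the camera image). All four bottles stand in their cells. Handing in.

```bash
python3 -c "
from rig import ctrl
print(ctrl.finish_job())"
```

```text
the job is handed in; nothing more can be done
None
```

The job is handed in, and my last checks all passed. I placed the red bottle in the right outer cell and the blue bottle in the left outer cell. Both were set down until the wrist force rose to 5–8 N, then released. After that I gripped the slider, moved it 36 mm to the clip and withdrew the arm. The robot clock read about 23 s.

- **Labelled bottles:** both stand upright, within about 4 mm of their pad centres by both cameras.
- **Slider against clip:** the two cameras disagree slightly, +1.7 mm from the top and -0.6 mm from the side. Both are inside the 4 mm limit.
- **Clip:** it shows no movement beyond measurement noise.
- **Plain bottles:** both still stand in their cells. I compared them with the nominal cell centres, not with a measured start position. The fits read 3–9 mm from those centres, and I put most of that down to camera bias.
- **Bystanders:** the plate and tweezers look unmoved in the top view taken before the slider move. I did not measure them at the end.

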